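# Clamp the spectroscope in its sloping stand

## Robot

A 6-joint arm with a two-finger parallel gripper is mounted at the origin on a cart in front of the work surface, level with it; the furniture and walls round the work are solid. World frame = base frame: x ahead of the robot, y to its left, z up, the work surface at z = 0. Lengths are in m, angles in rad, forces in N, time in s.
With the tool pointing down it reaches from about 0.3 to 0.775 m from the base axis. Payload 14.6 kg.
Tool frame: the origin (TCP) lies midway between the tips of the shut fingers; the grasp point (between the pads) lies 19 mm behind it; y points along the fingers, x is the direction in which the jaws open and shut, and the axes are right-handed (so a half turn about y gives the same grasp; the last joint's range is limited). The gripper opens to 94 mm and grips with 3 to 60 N. Pads are 16 mm wide; open, the fingers measure 119 mm over their backs; the gripper's body (75 mm by 177 mm) begins 78 mm behind the grasp point.
Start: joints at [-1.2, 0.3, 1.521, -0, 1.321, -0.067], TCP at [0.233, -0.498, 0.205] pointing down, gripper open.
Joint ranges: [-3.03, 3.03], [-0.79, 2.21], [0.23, 2.52], [-1.04, 4.18], [0, 3.07], [-2.55, 2.55]. Speed limits (rad/s): [2.22, 2.22, 2.57, 3.14, 3.14, 3.14].

## Interface

Orientations are given as a unit quaternion [x, y, z, w].
In Python, from workcell import get_state, camera, close_job gives the robot as it stands.
- The arm moves only by the shell command python3 -m inch 'ROWS'. ROWS is JSON, a list that holds one entry, the list of rows, each a list of 7 numbers: the closure, from 0 (fully open) to 1 (shut), then the shift along the tool's x, y, z as a fraction of full scale, then the turn, a rotation vector about the tool's x, y, z as a fraction of full scale. In form: [[[grip, tx, ty, tz, rx, ry, rz], ...]]. A call has 1 to 8 rows; each row is the pose to reach, as a shift and turn from the pose measured when the call began, along the tool's axes at that moment, turning the shorter way round; what a row does not reach only later rows make up. Full scale, the value 1, is 0.2 m for a shift and 360 degrees for a turn. A row lasts 1/8 s, in which the tool goes at most 62.5 mm and 10.7 degrees, less where a joint would pass 70% of its speed; a pose out of reach is approached as far as the arm can. A call with a number of a shift or a turn outside -1 to 1 is refused whole. A call with a gripper value outside its range is refused whole. The fingers move at their own pace and stop on an object; the grip force is fixed at half the most. Time passes only in rows, so rows that repeat a pose let the fingers close. It gives the time, the measured TCP pose, the force and the opening at its end, in the units of the state.
- get_state(): the state, without advancing time (a new reading comes with each control period).
- camera(name): name is "scene" or "top" or "wrist"; returns a dict with "image" (384x512x3 uint8, blue, green, red), "fx", "fy", "cx", "cy" (pixels), "origin" and "attitude" of the camera in the world. Camera axes: x right, y down, z forward; pixel columns grow to the right and rows downward; lengths in m; the calibration is good to about 2 mm. The wrist camera is an equidistant fisheye: a pixel r from the principal point sees the ray r / f radians off the axis. A picture is of the moment at which its call begins. There is no depth.
- close_job(): hands the job in, once; it reports no verdict.
The state is a dict: "time": time; "joint_positions": joint angles; "dq": joint speeds; "joint_torque": joint torques, N m; "ee_pos": TCP position; "eef_rot": TCP orientation; "ft_force": force on the tool from outside, world axes, zero at the start; "wrist_torque": the same for the moment, N m; "finger_gap": opening from 0.0 (shut) to 1.0 (fully open).
Only numpy, scipy, OpenCV 4.12 (cv2) and the standard library are available. Lean on these libraries where they do the work, as an engineer would, in place of code of your own. Each camera call takes 0.05 s, during which the arm holds its last target.

## Task

Load the blue pocket spectroscope into the sloping stand: lift the sprung clamp bar by its red knob and swing it aside, lay the tube in the two V saddles with the black eye guard uphill and the brass slit ring down at the two foot pins, then swing the bar back over it and let it down between the keeper prongs so that it presses on the tube. Leave the stone jars where they stand.

Things in the scene. Friction and masses are not known exactly. Their poses are not given: they have to be found in the camera images.
- cradle: Sloping cradle on a grey stand (fixed, but placed anew each run). Origin: middle of the axis of a fully seated spectroscope, 82 mm above the desk. Own x points uphill along that axis, 30 degrees above level, away from the robot; own z square off the slope, up and back toward the robot; own y level. Its plate, 150 x 104 mm, has its top at z = -24 mm. All mm below are in this frame.
- saddle_low (a point): Axis of the seated tube over the lower of two black 90-degree V saddles, at x = -36 mm. Each is 14 mm long, opens toward +z, mouth about 25 mm wide, lips at about z = 0.
- saddle_high (a point): The same over the upper saddle, x = +30 mm, under the closed clamp bar. Between the saddles (x = -28 to +22 mm) only the plate is under the tube, so fingers have room.
- foot_pins (a point): Midway between two brass foot pins, 6 mm thick, at x = -68, y = +-8.5 mm, up to z = +2 mm. The tube's brass end rests on them when its middle is at the cradle's origin. A tube let go a few mm uphill of them stays there by friction, which is good enough (up to 10 mm).
- post (a point): Top of the clamp post on its axis, at x = 30, y = +38, z = +44 mm: 10 mm thick, 18 mm cap, with the sprung bar on it.
- keeper (a point): Midway between the tops of two steel keeper prongs, 7 mm square, at x = 18 and 42, y = -21 mm, tops at z = +17 mm. The closed bar lies in the 17 mm gap between them.
- clamp_lift (a joint): Lift of the clamp bar along the post, i.e. the cradle's own z (m): 0 at the bottom, 0.018 at the top stop. A spring pulls it down, 3.7 N at the bottom, 6.5 N at the top. It must be lifted 8 mm or more to turn out of or into the keeper prongs, and to pass over a tube. With a tube clamped it reads about 0.0025; empty or aside and let go, 0.
- clamp_turn (a joint): Turn of the clamp bar about the post (rad), axis along the cradle's own z. 0 = closed, the bar points to the cradle's -y across the tube; it grows as the knob swings uphill, counter-clockwise seen from above, to the stop at 1.75. The bar stays by friction at the angle where it is let go, and the spring lowers it. From about 1.35 on it is clear of the tube's place.
- knob (a point): Point on the axis of the red upright knob on the bar's free end, 80 mm from the post's axis: round stem 14 mm thick, 30 mm high, along the cradle's own z, under an 18 mm cap 5 mm thick. The point is 23 mm above the bar's top and 12 mm below the cap's top; closed and empty it is at x = 30, y = -42, z = 38.5 mm. Bar 12 mm wide, 6 mm thick, with a rubber pad below.
- spectroscope: Loose pocket spectroscope lying level on the desk: blue round tube 18 mm thick, 130 mm long over all, about 0.12 kg. Origin on its axis, midway, 11 mm above the desk; own x runs along the axis from the brass slit end to the black eye end. Square black rubber guard 22 x 22 x 13 mm at the eye end, brass ring 22 mm thick, 10 mm long at the slit end. Grip the plain tube near the middle.
- slit_end (a point): Centre of the spectroscope's end face at the brass slit ring (own x = -65 mm).
- eye_end (a point): Centre of the spectroscope's end face at the square black eye guard (own x = +65 mm).
- stone_jar_1: Loose bystander: glass jar of red stones with a black cap, 39 mm wide, 43 mm high, origin at its underside.
- stone_jar_2: Loose bystander: glass jar of blue stones, same size.
- stone_jar_3: Loose bystander: glass jar of yellow stones, same size.
There are look-alikes about, which are no part of the job. Of the things shaped like the spectroscope, the blue one is meant.

How it is judged:
On the way, in this order (a step that is already met when the one before it is completed fails the run):
1. the clamp bar is turned aside (more than 1.0 rad) (value of joint clamp_turn above 1 rad), for 0.2 s.
2. the tube lies in both saddles, eye guard uphill, while the bar is still aside (x of spectroscope in the frame of cradle between -0.008 and 0.014 m and y of spectroscope in the frame of cradle between -0.004 and 0.004 m and z of spectroscope in the frame of cradle between -0.004 and 0.004 m and angle between the x axis of spectroscope and the x axis of cradle, either way round below 0.08 rad and x of eye_end in the frame of cradle above 0.05 m and value of joint clamp_turn above 0.9 rad), for 0.2 s.
At the end, for the whole second after the job is handed in: The spectroscope lies at rest in both saddles, eye guard uphill (middle within 4 mm of its seat across the slope, -8 to +14 mm along it, axis within 0.08 rad), and the clamp bar is back across it (turn under 0.12 rad, lift 0.8 to 6 mm), pressing with over 1 N (x of spectroscope in the frame of cradle between -0.008 and 0.014 m and y of spectroscope in the frame of cradle between -0.004 and 0.004 m and z of spectroscope in the frame of cradle between -0.004 and 0.004 m and angle between the x axis of spectroscope and the x axis of cradle, either way round below 0.08 rad and x of eye_end in the frame of cradle above 0.05 m and value of joint clamp_turn below 0.12 rad and value of joint clamp_lift between 0.0008 and 0.006 m and contact force between clamp_turn and spectroscope above 1 N and linear speed of spectroscope below 0.02 m/s); the robot touches nothing.
It fails at once if a stone jar is pushed more than 30 mm (distance of any of stone_jar_1, stone_jar_2, stone_jar_3 from where it was at the start of the episode above 0.03 m).
It also fails if it takes over 51 s, if anything falls off the work surface, if the arm or the gripper's body presses on something with over 40 N, if the wrist force passes 120 N, or if a joint passes its speed limit or range.

## Working session

There is one attempt and no reset: what is moved stays moved. The work goes in short steps, Python scripts to look and compute and a shell command to move; the robot and the scene stay as the last step left them, time stands still between calls to the robot, and variables do not carry over. Pictures are saved under pics/ and viewed, and the job is handed in when it is done.

```bash
ls; mkdir -p pics
python3 - <<'E'
from workcell import get_state, camera
import cv2
print(get_state())
for n in ("scene","top","wrist"):
    c=camera(n); cv2.imwrite(f"pics/{n}0.png",c["image"]); print(n,{k:v for k,v in c.items() if k!="image"})
E
```

```text
pics
{'time': 0.0, 'joint_positions': array([-1.19959114e+00,  3.00485491e-01,  1.52156517e+00, -1.56757635e-05,
        1.32066654e+00, -6.66198057e-02]), 'dq': array([ 0.00183938, -0.00013871,  0.00082848,  0.00024008, -0.00037153,
        0.00146714]), 'joint_torque': array([ 5.19327496e-04, -5.31811953e+01, -3.52741134e+01,  7.08593940e-02,
        2.43858341e-02, -8.56647557e-05]), 'ee_pos': array([ 0.23307744, -0.4978978 ,  0.20488516]), 'eef_rot': array([-0.59642094,  0.37980549, -0.37915807,  0.59688275]), 'ft_force': array([-0.18150047, -0.88952903,  0.12242061]), 'wrist_torque': array([-0.00834211, -0.01387527,  0.00352274]), 'finger_gap': 0.9988492310879452}
scene {'fx': 362.85865067846447, 'fy': 362.85865067846447, 'cx': 252.4273123016671, 'cy': 186.83902292602784, 'origin': array([0.27066429, 0.39620142, 0.68798968]), 'attitude': array([-0.19949549,  0.90218591, -0.3727766 ,  0.08543847])}
top {'fx': 347.684700529934, 'fy': 347.684700529934, 'cx': 254.58957776927886, 'cy': 191.2548486934822, 'origin': array([ 0.42194885, -0.13111666,  0.96703457]), 'attitude': array([ 0.71090525, -0.70000826,  0.04183902, -0.05340083])}
wrist {'fx': 297.3186396354542, 'fy': 297.3186396354542, 'cx': 255.5434877498883, 'cy': 192.16797772368193, 'origin': array([ 0.30698509, -0.46366477,  0.38449827]), 'attitude': array([ 0.8353672 , -0.53087664, -0.07699227,  0.12001593])}
```

View pics/scene0.png

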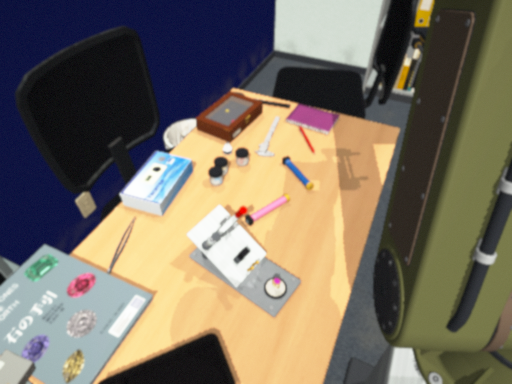

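View pics/top0.png

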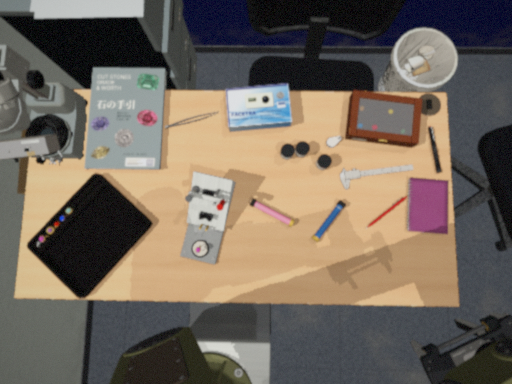

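View pics/wrist0.png

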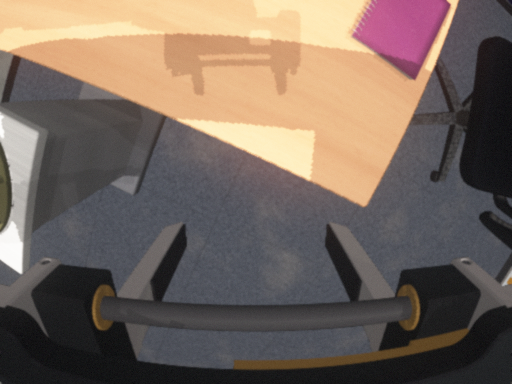

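The top view shows two tube-shaped things: a pink one at (273,212) and a blue one at (330,221). The blue one fits the description. The cradle is at about (208,215) and the jars at (288,151), (302,149) and (324,161). I'll enlarge both areas to confirm.

Run:
```python
import cv2
t=cv2.imread("pics/top0.png"); s=cv2.imread("pics/scene0.png")
def crop(im,x0,y0,w,h,k,n): cv2.imwrite(n,cv2.resize(im[y0:y0+h,x0:x0+w],None,fx=k,fy=k,interpolation=cv2.INTER_CUBIC))
crop(t,170,165,75,100,6,"pics/c1.png")
crop(t,240,185,120,70,6,"pics/c2.png")
crop(s,180,195,125,120,5,"pics/c3.png")
crop(s,230,145,100,85,6,"pics/c4.png")
```

```text
(no output)
```

View pics/c1.png

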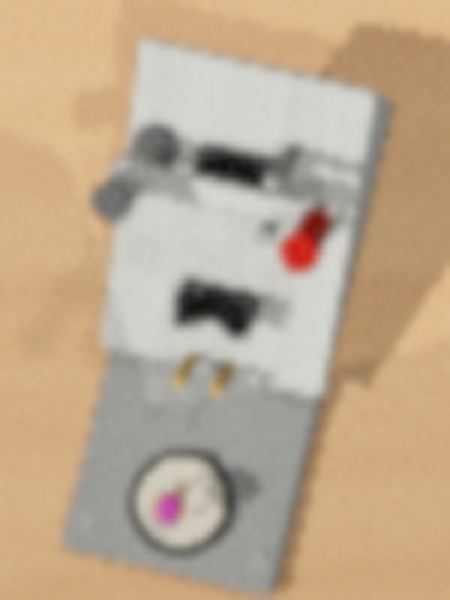

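View pics/c2.png

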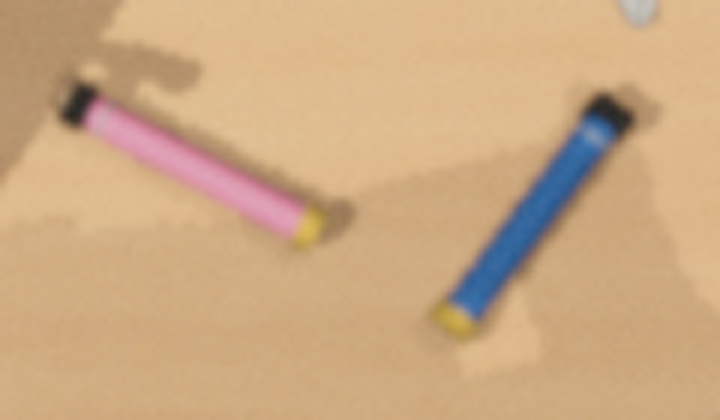

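View pics/c3.png

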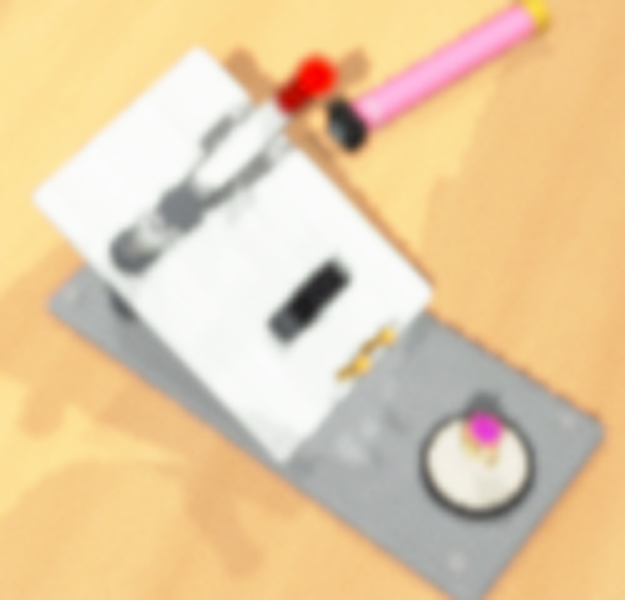

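View pics/c4.png

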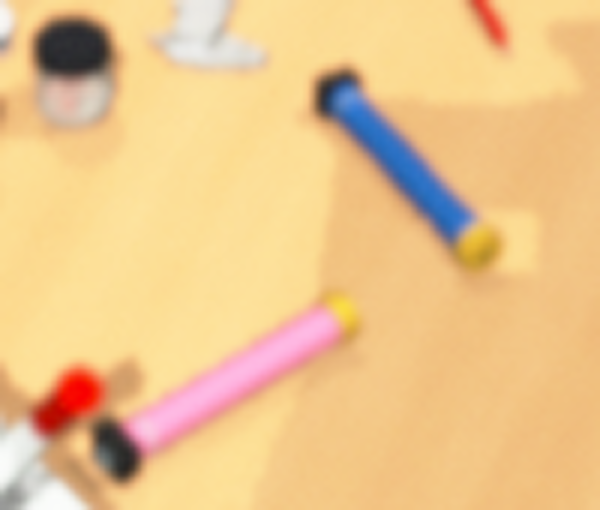

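```bash
cat > h.py <<'E'
import numpy as np, json
from scipy.spatial.transform import Rotation as R
from scipy.optimize import least_squares
def load():
    from workcell import get_state,camera
    return get_state,camera
CAM={'scene':dict(f=362.85865,c=(252.4273,186.8390),o=[0.27066429,0.39620142,0.68798968],q=[-0.19949549,0.90218591,-0.3727766,0.08543847]),
'top':dict(f=347.6847,c=(254.58958,191.25485),o=[0.42194885,-0.13111666,0.96703457],q=[0.71090525,-0.70000826,0.04183902,-0.05340083])}
def mk(c): return dict(f=c['fx'],c=(c['cx'],c['cy']),o=c['origin'],q=c['attitude'])
def proj(c,P,fish=False):
    p=R.from_quat(c['q']).inv().apply(np.atleast_2d(P)-np.array(c['o']))
    if fish:
        r=np.hypot(p[:,0],p[:,1]); th=np.arctan2(r,p[:,2]); return np.array(c['c'])+c['f']*(th/r)[:,None]*p[:,:2]
    return np.array(c['c'])+c['f']*p[:,:2]/p[:,2:]
def ray(c,uv,fish=False):
    d=(np.array(uv,float)-c['c'])/c['f']
    if fish:
        r=np.hypot(*d); v=np.array([*(d/r*np.sin(r)),np.cos(r)])
    else: v=np.array([*d,1.])
    return R.from_quat(c['q']).apply(v)
def onz(c,uv,z,fish=False):
    v=ray(c,uv,fish); o=np.array(c['o']); return o+v*(z-o[2])/v[2]
def cradleR(yaw): return R.from_euler('z',yaw)*R.from_euler('y',-np.pi/6)
E
python3 - <<'E'
from h import *
F={'knob':[30,-42,50.5],'post':[30,38,44],'pinL':[-68,8.5,2],'pinR':[-68,-8.5,2],'sad':[-36,0,0]}
T=lambda X,Y:(170+X/6-.4,165+Y/6-.4)
S=lambda X,Y:(180+X/5-.4,195+Y/5-.4)
obs=[('top','knob',T(298,252)),('top','post',T(112,199)),('top','pinL',T(180,384)),('top','pinR',T(217,390)),('top','sad',T(214,305)),
('scene','knob',S(318,75)),('scene','post',S(130,253)),('scene','pinL',S(345,374)),('scene','pinR',S(386,337))]
def res(p,full=False):
    r=[]
    for c,f,uv in obs:
        P=np.array([p[0],p[1],.082])+cradleR(p[2]).apply(np.array(F[f])/1e3)
        r.append(proj(CAM[c],P)[0]-uv)
    return np.array(r) if full else np.ravel(r)
s=least_squares(res,[.4,.0,0.],loss='soft_l1'); print(s.x); print(np.round(res(s.x,True),1))
T2=lambda X,Y:(240+X/6-.4,185+Y/6-.4); S2=lambda X,Y:(230+X/6-.4,145+Y/6-.4)
for n,a,b in (('blue',T2(607,113),T2(458,319)),('pink',T2(78,103),T2(310,227))):
    A,B=onz(CAM['top'],a,.018),onz(CAM['top'],b,.018); print(n,A,B,np.linalg.norm(A-B),'mid',(A+B)/2,np.arctan2(*(A-B)[1::-1]))
A,B=onz(CAM['scene'],S2(338,92),.018),onz(CAM['scene'],S2(475,242),.018);print('blue scene',A,B,np.linalg.norm(A-B),(A+B)/2)
for a in ((288,151),(302,149),(324,161)): print(onz(CAM['top'],a,.043))
E
```

```text
[ 0.50433643  0.00901441 -0.22866577]
[[-0.4  0.1]
 [-0.7 -0.1]
 [-1.1 -1.1]
 [-1.  -0.6]
 [-1.6  1.9]
 [-0.4 -0.4]
 [ 9.4 -9.8]
 [ 2.7 -2.1]
 [-0.4 -0.3]]
blue [ 0.52036443 -0.35044817  0.018     ] [ 0.42627384 -0.28212901  0.018     ] 0.11627788650013979 mid [ 0.47331913 -0.31628859  0.018     ] -0.6280287419035306
pink [ 0.52135672 -0.10951773  0.018     ] [ 0.4664842  -0.21557566  0.018     ] 0.11941221637766883 mid [ 0.49392046 -0.1625467   0.018     ] 1.093339585997042
blue scene [ 0.51719247 -0.34504516  0.018     ] [ 0.42642945 -0.2767224   0.018     ] 0.11360425227258637 [ 0.47181096 -0.31088378  0.018     ]
[ 0.65898927 -0.20402839  0.043     ]
[ 0.66504861 -0.2420546   0.043     ]
[ 0.63246751 -0.30140166  0.043     ]
```

```bash
cat >> h.py <<'E'
CR=[.5043,.0090,-.2287]
def cpose(): return np.array([CR[0],CR[1],.082]),cradleR(CR[2])
def c2w(p):
    o,r=cpose(); return o+r.apply(np.array(p)/1e3)
def tool_cr(sgn,turn=0):
    # tool y=-cz, tool x = sgn*cy (turned by turn about cz)
    o,r=cpose(); a=np.array([-np.sin(turn),np.cos(turn),0])*sgn; y=np.array([0,0,-1.]); z=np.cross(a,y)
    return r*R.from_matrix(np.column_stack([a,y,z]))
def delta(grasp,Rt,st=None):
    """grasp: world grasp point; returns fractions"""
    if st is None:
        from workcell import get_state; st=get_state()
    R0=R.from_quat(st['eef_rot']); tcp=np.array(grasp)+Rt.apply([0,.019,0])
    s=R0.inv().apply(tcp-st['ee_pos'])/.2; rv=(R0.inv()*Rt).as_rotvec()/(2*np.pi)
    return np.round(s,4),np.round(rv,4)
def where(st=None):
    """grasp point in cradle mm, tool axes in cradle"""
    if st is None:
        from workcell import get_state; st=get_state()
    o,r=cpose(); R0=R.from_quat(st['eef_rot']); g=st['ee_pos']-R0.apply([0,.019,0])
    return np.round(r.inv().apply(g-o)*1e3,1), np.round((r.inv()*R0).as_matrix(),3)
E
python3 - <<'E'
import h
from h import *
T=lambda X,Y:(170+X/6-.4,165+Y/6-.4)
S=lambda X,Y:(180+X/5-.4,195+Y/5-.4)
F={'knob':[30,-42,50.5],'post':[30,38,44],'pinL':[-68,8.5,2],'pinR':[-68,-8.5,2]}
obs=[('top','knob',T(298,252)),('top','post',T(112,199)),('top','pinL',T(180,384)),('top','pinR',T(217,390)),
('scene','knob',S(318,75)),('scene','post',S(181,205))]
def res(p,full=False):
    r=[]
    for c,f,uv in obs:
        P=np.array([p[0],p[1],.082])+cradleR(p[2]).apply(np.array(F[f])/1e3)
        r.append(proj(CAM[c],P)[0]-uv)
    return np.array(r) if full else np.ravel(r)
s=least_squares(res,[.4,.0,0.],loss='soft_l1'); print(s.x); print(np.round(res(s.x,True),1))
h.CR[:]=s.x
from workcell import get_state
st=get_state(); print(R.from_quat(st['eef_rot']).as_matrix().round(2))
for sg in (1,-1): print(sg,tool_cr(sg).as_matrix().round(2),delta(c2w([30,-42,100]),tool_cr(sg)))
print(c2w([30,-42,38.5]),c2w([109,24,48]))
E
```

```text
[ 0.5032854   0.00809248 -0.2077382 ]
[[ 0.1  0.2]
 [-0.4  0.6]
 [-0.3 -0.5]
 [-0.2 -0.1]
 [-0.  -0.7]
 [ 0.2 -0.2]]
[[ 0.42 -0.    0.91]
 [-0.91  0.    0.42]
 [-0.   -1.    0.  ]]
1 [[ 0.21  0.49 -0.85]
 [ 0.98 -0.1   0.18]
 [ 0.   -0.87 -0.5 ]] (array([-1.5945,  0.1909,  2.1119]), array([-0.0347, -0.3858, -0.1034]))
-1 [[-0.21  0.49  0.85]
 [-0.98 -0.1  -0.18]
 [ 0.   -0.87  0.5 ]] (array([-1.5945,  0.1909,  2.1119]), array([ 0.0804,  0.1003, -0.027 ]))
[ 0.50120906 -0.03439272  0.13034198] [0.57711856 0.01705734 0.17806922]
```

```bash
sed -i 's/^CR=.*/CR=[.5033,.0081,-.2077]/' h.py; python3 -m inch '[[[0,-0.8,-0.1,1.0,0.04,0.05,-0.013],[0,-0.8,-0.1,1.0,0.04,0.05,-0.013],[0,-0.8,-0.1,1.0,0.08,0.1,-0.027],[0,-0.8,-0.1,1.0,0.08,0.1,-0.027],[0,-0.8,-0.1,1.0,0.08,0.1,-0.027]]]'
python3 - <<'E'
from h import *
print(where(),delta(c2w([10,-42,110]),tool_cr(-1)))
E
```

```text
time: 0.78
ee_pos: [0.3468, -0.2655, 0.2254]
eef_rot: [0.315, -0.388, 0.672, -0.546]
ft_force: [0.1, -1.1, -0.4]
finger_gap: 1.003
(array([ -12.1, -300. ,  191.5]), array([[ 0.001,  0.001,  1.   ],
       [-1.   ,  0.   ,  0.001],
       [-0.   , -1.   ,  0.001]])) (array([-1.2896,  0.408 ,  0.1117]), array([-0.0001,  0.0002, -0.0001]))
```

```bash
python3 -m inch '[[[0.3,-1.0,0.3,0.1,0,0,0],[0.3,-1.0,0.3,0.1,0,0,0],[0.3,-1.0,0.3,0.1,0,0,0],[0.3,-1.0,0.3,0.1,0,0,0]]]'
python3 - <<'E'
from h import *
print(where(),delta(c2w([10,-42,110]),tool_cr(-1)))
import cv2
from workcell import camera
c=camera("wrist"); cv2.imwrite("pics/w1.png",cv2.resize(c["image"],None,fx=1.5,fy=1.5,interpolation=cv2.INTER_CUBIC)); print({k:v for k,v in c.items() if k!='image'})
m=mk(c)
for k,p in {'knob':[30,-42,50.5],'post':[30,38,44],'pinL':[-68,8.5,2],'pinR':[-68,-8.5,2],'k1':[18,-21,17],'k2':[42,-21,17]}.items(): print(k,proj(m,c2w(p),True)[0]*1.5)
E
```

```text
time: 1.27
ee_pos: [0.4346, -0.0769, 0.183]
eef_rot: [0.316, -0.387, 0.672, -0.547]
ft_force: [0.3, -0.9, -0.5]
finger_gap: 0.699
(array([  7.4, -97.4, 131.3]), array([[ 0.004,  0.001,  1.   ],
       [-1.   ,  0.002,  0.004],
       [-0.002, -1.   ,  0.001]])) (array([-0.2766,  0.1071,  0.0138]), array([-0.0001,  0.0006, -0.0003]))
{'fx': 297.3186396354542, 'fy': 297.3186396354542, 'cx': 255.5434877498883, 'cy': 192.16797772368193, 'origin': array([ 0.41572226, -0.07373132,  0.37974713]), 'attitude': array([-0.6272831 ,  0.7696718 , -0.09214336,  0.07503889])}
knob [284.89709401 268.10073999]
post [165.24741612 266.38967365]
pinL [243.00162187 378.69696478]
pinR [264.24210817 379.66475091]
k1 [265.66249003 273.79007426]
k2 [263.54554877 237.55826022]
```

View pics/w1.png

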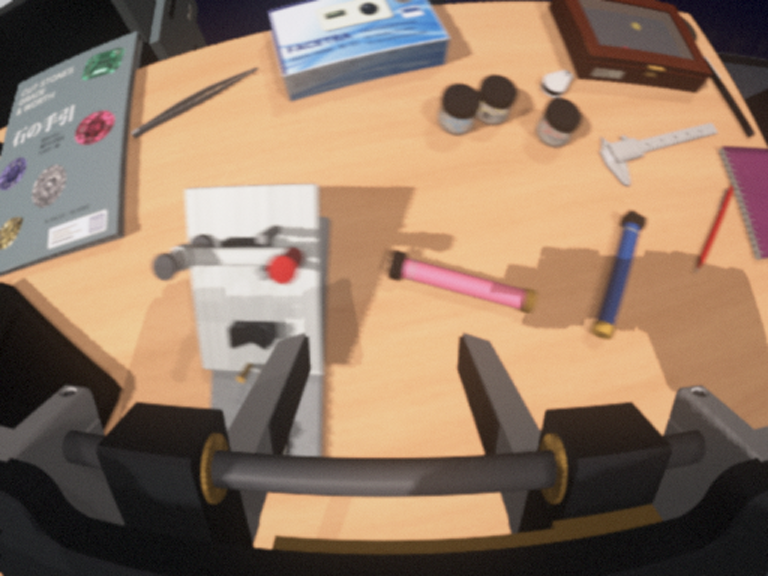

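The knob cap is at (282,268) and the post cap at (166,266), within 3 px of the predictions. The blue tube runs from its guard at (632,219) to its ring at (602,328).

```bash
python3 - <<'E'
import cv2
im=cv2.imread("pics/w1.png"); cv2.imwrite("pics/w1a.png",cv2.resize(im[180:350,570:670],None,fx=3.5,fy=3.5,interpolation=cv2.INTER_CUBIC))
E
python3 -m inch '[[[0.3,-0.28,0.2,0.115,0,0,0],[0.3,-0.28,0.2,0.115,0,0,0],[0.3,-0.28,0.2,0.115,0,0,0]]]'
python3 - <<'E'
from h import *
print(where(),delta(c2w([30,-42,38.5]),tool_cr(-1)))
import cv2
from workcell import camera
c=camera("wrist"); cv2.imwrite("pics/w2.png",cv2.resize(c["image"][130:330,130:380],None,fx=3,fy=3,interpolation=cv2.INTER_CUBIC)); print({k:v for k,v in c.items() if k!='image'})
m=mk(c)
for k,p in {'knob':[30,-42,50.5],'post':[30,38,44],'pinL':[-68,8.5,2],'pinR':[-68,-8.5,2],'k1':[18,-21,17],'k2':[42,-21,17]}.items(): print(k,(proj(m,c2w(p),True)[0]-130)*3+1)
E
```

```text
time: 1.7
ee_pos: [0.4854, -0.0283, 0.1586]
eef_rot: [0.316, -0.388, 0.671, -0.547]
ft_force: [-0.1, -0.9, -0.1]
finger_gap: 0.701
(array([ 29.6, -39.4,  90.4]), array([[ 0.005, -0.001,  1.   ],
       [-1.   ,  0.003,  0.005],
       [-0.003, -1.   , -0.001]])) (array([0.014 , 0.2593, 0.0022]), array([ 0.0002,  0.0008, -0.0004]))
{'fx': 297.3186396354542, 'fy': 297.3186396354542, 'cx': 255.5434877498883, 'cy': 192.16797772368193, 'origin': array([ 0.46694551, -0.02530185,  0.35540211]), 'attitude': array([-0.62795603,  0.7693059 , -0.09110878,  0.07442343])}
knob [385.94316175 276.42971375]
post [ 77.00893572 261.73579581]
pinL [234.33261032 485.20889979]
pinR [283.75227371 486.95155013]
k1 [310.67975057 270.35935419]
k2 [309.07667294 189.06740861]
```

View pics/w2.png

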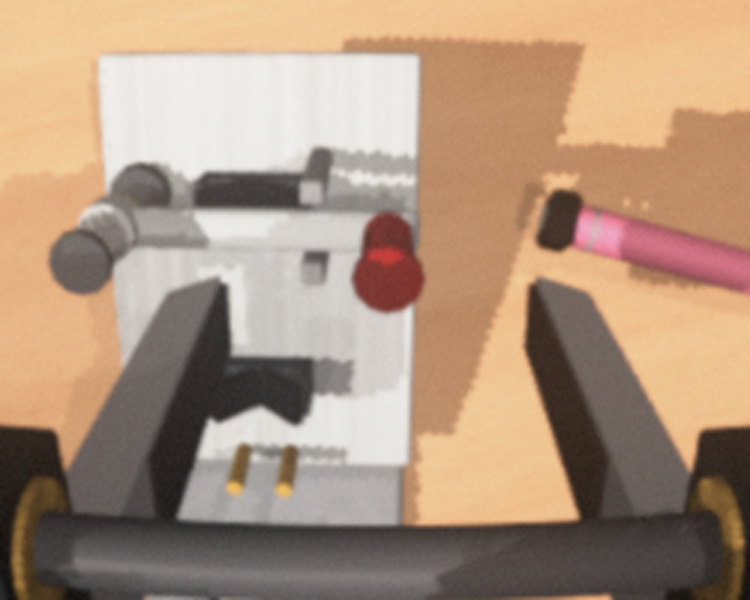

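View pics/w1a.png

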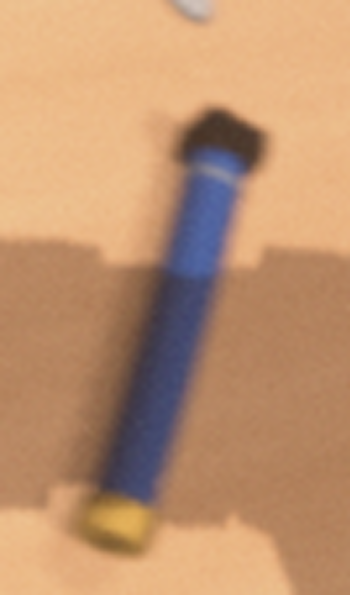

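The crop shows the knob cap at (388,278), the post cap at (82,262), keepers at (314,268) and (312,190), and pins at (235,489) and (285,490). I'll refit with these points.

Run:
```python
from h import *
c=dict(f=297.31864,c=(255.54349,192.16798),o=[0.46694551,-0.02530185,0.35540211],q=[-0.62795603,0.7693059,-0.09110878,0.07442343])
F={'knob':[30,-42,50.5],'post':[30,38,44],'pinL':[-68,8.5,2],'pinR':[-68,-8.5,2],'k1':[18,-21,17],'k2':[42,-21,17]}
O={'knob':(388,278),'post':(82,262),'pinL':(235,489),'pinR':(285,490),'k1':(314,267),'k2':(312,190)}
def res(p):
    r=[]
    for k in F:
        P=np.array([p[0],p[1],.082])+cradleR(p[2]).apply(np.array(F[k])/1e3)
        r.append(proj(c,P,True)[0]-((np.array(O[k])-1)/3+130))
    return np.array(r).ravel()
s=least_squares(res,[.5,0,-.2]); print(s.x,res(s.x).round(2))
# tube triangulate: wrist w1 and top
cw=dict(f=297.31864,c=(255.54349,192.16798),o=[0.41572226,-0.07373132,0.37974713],q=[-0.6272831,0.7696718,-0.09214336,0.07503889])
W=lambda X,Y:((570+X/3.5)/1.5-.3,(180+Y/3.5)/1.5-.3)
A=onz(cw,W(226,138),.018,True);B=onz(cw,W(120,522),.018,True)
print(A,B,np.linalg.norm(A-B),(A+B)/2,np.arctan2(*(A-B)[1::-1]))
```

```text
[ 0.50293254  0.00738062 -0.21061358] [ 0.39 -0.06 -0.73  0.06  0.36 -1.06  0.17 -0.77 -0.17  1.45  0.06  0.02]
[ 0.52071742 -0.3480177   0.018     ] [ 0.42575414 -0.27655603  0.018     ] 0.11884777426081705 [ 0.47323578 -0.31228687  0.018     ] -0.6451112532918839
```

```bash
sed -i 's/^CR=.*/CR=[.5030,.0076,-.2095]/' h.py; python3 -c "
from h import *
print(where(),delta(c2w([30,-42,39]),tool_cr(-1)))"; python3 -m inch '[[[0.3,0.01,0.13,0,0,0,0],[0.3,0.01,0.257,0,0,0,0],[0.3,0.01,0.257,0,0,0,0],[1,0.01,0.257,0,0,0,0],[1,0.01,0.257,0,0,0,0],[1,0.01,0.257,0,0,0,0],[1,0.01,0.257,0,0,0,0]]]';python3 - <<'E'
from h import *
print(where())
import cv2
from workcell import camera
c=camera("wrist"); cv2.imwrite("pics/w3.png",cv2.resize(c["image"][130:330,130:380],None,fx=3,fy=3,interpolation=cv2.INTER_CUBIC))
E
```

```text
(array([ 30. , -39.5,  90.7]), array([[ 0.005, -0.001,  1.   ],
       [-1.   ,  0.003,  0.005],
       [-0.003, -1.   , -0.001]])) (array([0.0137, 0.2583, 0.0004]), array([ 0.0001,  0.0009, -0.0005]))
time: 2.62
ee_pos: [0.5099, -0.036, 0.1148]
eef_rot: [0.316, -0.388, 0.671, -0.547]
ft_force: [0.1, -0.9, 0.5]
finger_gap: 0.314
(array([ 30.1, -41.3,  39.5]), array([[ 0.005, -0.   ,  1.   ],
       [-1.   ,  0.003,  0.005],
       [-0.003, -1.   , -0.   ]]))
```

View pics/w3.png

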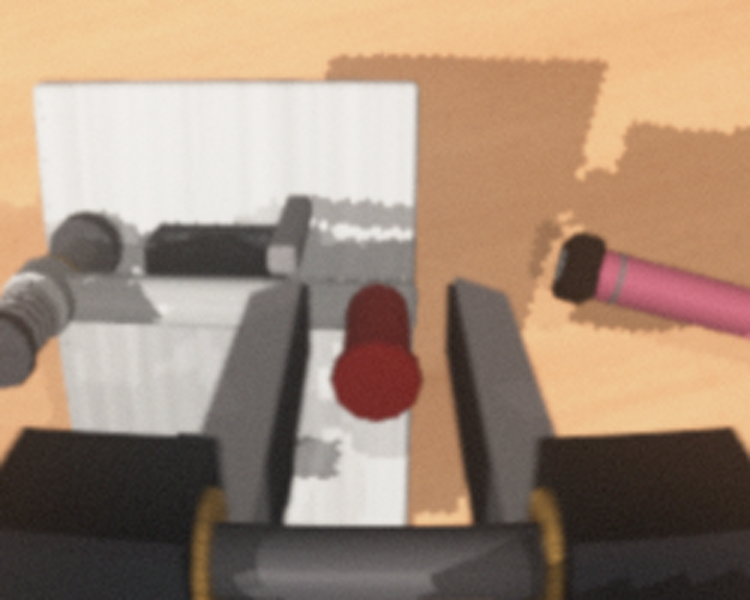

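The fingers stand evenly on either side of the knob cap at (377,380). They're still closing, so I'll finish that.

```bash
python3 -m inch '[[[1,0,0,0,0,0,0],[1,0,0,0,0,0,0],[1,0,0,0,0,0,0],[1,0,0,0,0,0,0]]]';python3 - <<'E'
from h import *
print(where()[0])
E
```

```text
time: 3.18
ee_pos: [0.5099, -0.0359, 0.1147]
eef_rot: [0.316, -0.388, 0.671, -0.547]
ft_force: [1.9, 3.1, -1.3]
finger_gap: 0.177
[ 30.  -41.2  39.4]
```

```bash
python3 -m inch '[[[1,0,0,0,0,0,0],[1,0,-0.03,0,0,0,0],[1,0,-0.065,0,0,0,0],[1,0,-0.065,0,0,0,0]]]';python3 - <<'E'
from h import *
print(where()[0])
import cv2
from workcell import camera
c=camera("wrist"); cv2.imwrite("pics/w4.png",cv2.resize(c["image"][130:330,130:380],None,fx=3,fy=3,interpolation=cv2.INTER_CUBIC))
E
```

```text
time: 3.68
ee_pos: [0.5034, -0.0343, 0.1261]
eef_rot: [0.316, -0.388, 0.671, -0.547]
ft_force: [5.3, 6.1, -4.5]
finger_gap: 0.176
[ 30.  -41.   52.7]
```

View pics/w4.png

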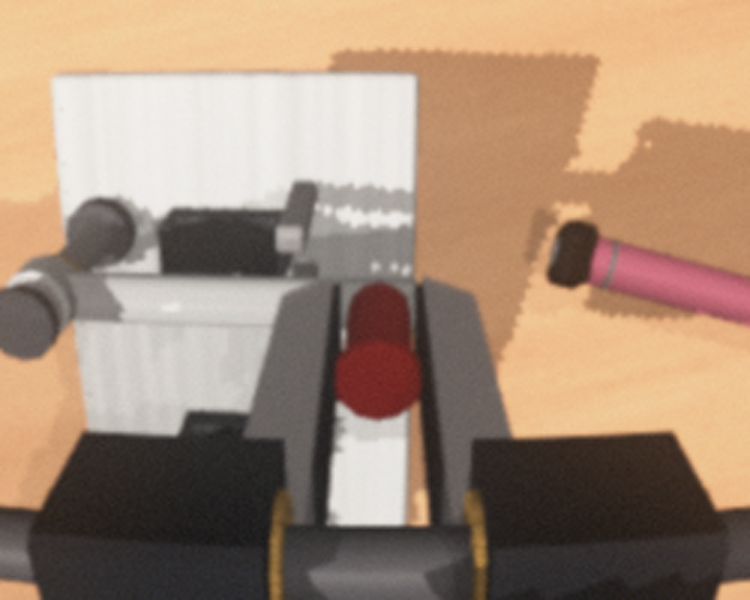

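The bar is lifted by about 13 mm. Now I'll swing it through the arc to about 1.5 rad.

```bash
python3 -m inch '[[[1,-0.008,0,0.08,0,0,0],[1,-0.04,0,0.174,0,0,0],[1,-0.094,0,0.258,0,0,0],[1,-0.167,0,0.325,0,0,0],[1,-0.255,0,0.373,0,0,0],[1,-0.332,0,0.394,0,0,0],[1,-0.372,0,0.399,0,0,0],[1,-0.372,0,0.399,0,0,0]]]';python3 - <<'E'
from h import *
print(where())
import cv2
from workcell import camera,get_state
print(get_state()['joint_positions'])
c=camera("wrist"); cv2.imwrite("pics/w5.png",cv2.resize(c["image"][130:330,130:380],None,fx=3,fy=3,interpolation=cv2.INTER_CUBIC))
E
```

```text
time: 4.72
ee_pos: [0.5918, 0.0239, 0.1722]
eef_rot: [0.311, -0.382, 0.674, -0.551]
ft_force: [29.5, -10.5, 11.6]
finger_gap: 0.128
(array([117. ,  34.3,  55.4]), array([[ 0.006,  0.016,  1.   ],
       [-1.   ,  0.006,  0.006],
       [-0.006, -1.   ,  0.017]]))
[ 0.03193046  0.17410022  1.85504839 -0.21022138  0.59422693  1.94814974]
```

View pics/w5.png

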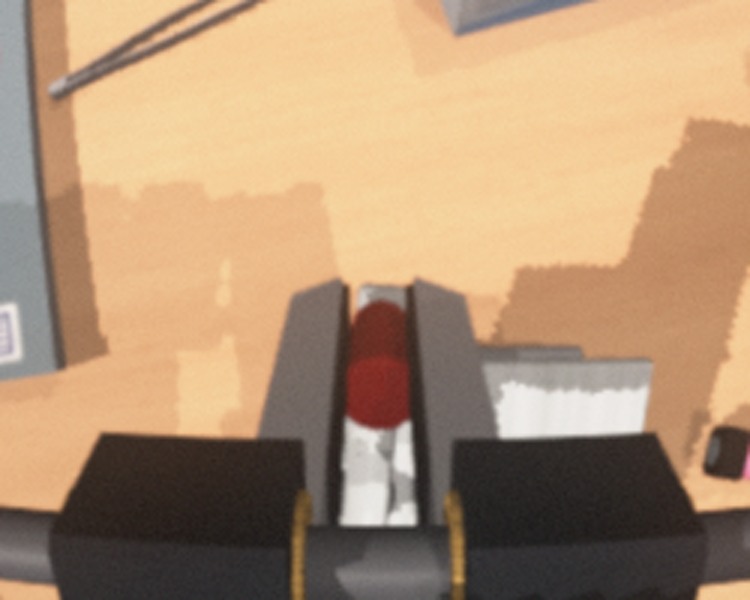

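```bash
python3 -m inch '[[[0.7,0,0,0,0,0,0],[0.6,0,0,0,0,0,0],[0.5,0,0,0,0,0,0],[0.5,0,0,0,0,0,0]]]';python3 - <<'E'
from h import *
print(where())
import cv2
from workcell import camera,get_state
c=camera("wrist"); cv2.imwrite("pics/w6.png",cv2.resize(c["image"][130:330,130:380],None,fx=3,fy=3,interpolation=cv2.INTER_CUBIC))
m=mk(c)
for t in (1.3,1.4,1.5,1.6): print(t,(proj(m,c2w([30+80*np.sin(t),38-80*np.cos(t),50.5]),True)[0]-130)*3+1)
E
```

```text
time: 5.28
ee_pos: [0.5914, 0.0238, 0.1718]
eef_rot: [0.311, -0.383, 0.674, -0.551]
ft_force: [0.1, -0.2, 0.3]
finger_gap: 0.494
(array([116.6,  34.1,  55.2]), array([[ 0.006,  0.016,  1.   ],
       [-1.   ,  0.006,  0.006],
       [-0.006, -1.   ,  0.016]]))
1.3 [457.18496663 383.10220642]
1.4 [420.45865604 375.84084916]
1.5 [382.63727555 371.6087823 ]
1.6 [344.4158533  370.50403262]
```

View pics/w6.png

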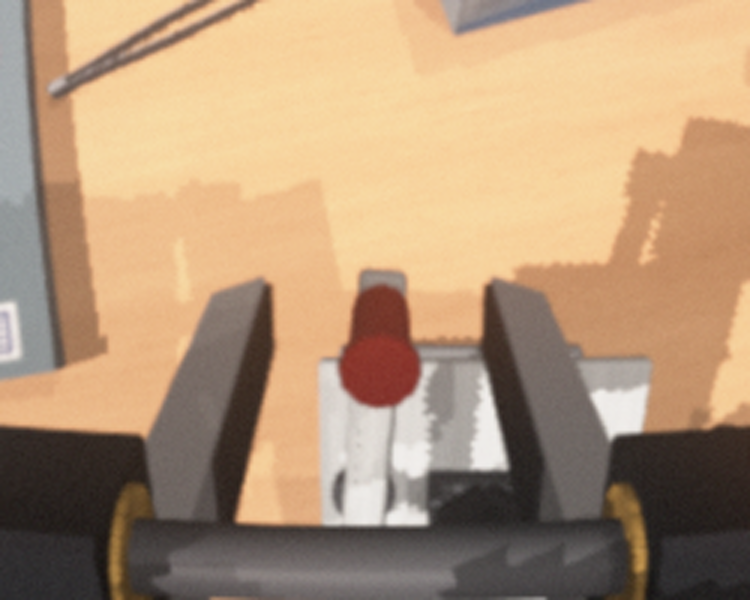

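The knob cap at (380,372) puts the bar at about 1.50 rad and let down. Next I'll back off and go to the blue tube.

```bash
cat >> h.py <<'E'
def tool_tube(yaw):
    t=R.from_euler('z',yaw); return t*R.from_matrix(np.column_stack([[0,-1.,0],[0,0,-1.],[1,0,0]]))
E
python3 -m inch '[[[0.3,0,-0.2,0,0,0,0],[0.1,0,-0.4,-0.1,0,0,0],[0.1,0,-0.4,-0.2,0,0,0]]]';python3 - <<'E'
from h import *
print(where()[0],delta([.4733,-.3135,.13],tool_tube(-.636)))
E
```

```text
time: 5.7
ee_pos: [0.5171, 0.0391, 0.2223]
eef_rot: [0.31, -0.382, 0.674, -0.552]
ft_force: [0.7, -0.2, -0.9]
finger_gap: 0.784
[ 76.1  33.7 136.9] (array([ 1.7734,  0.5421, -0.1667]), array([-0.085 ,  0.0673, -0.0193]))
```

```bash
python3 -m inch '[[[0.1,1.0,0.1,0,-0.085,0.067,-0.019],[0.1,1.0,0.2,0,-0.085,0.067,-0.019],[0.1,1.0,0.2,0,-0.085,0.067,-0.019],[0.1,1.0,0.2,0,-0.085,0.067,-0.019],[0.1,1.0,0.2,0,-0.085,0.067,-0.019]]]';python3 - <<'E'
from h import *
print(where()[0],delta([.4733,-.3135,.13],tool_tube(-.636)))
E
```

```text
time: 6.32
ee_pos: [0.4976, -0.1621, 0.1863]
eef_rot: [-0.319, 0.632, -0.63, 0.319]
ft_force: [-0.4, 0.9, 0.0]
finger_gap: 0.902
[  87.7 -167.1   91.8] (array([0.6816, 0.3752, 0.3527]), array([ 0.0004,  0.    , -0.0001]))
```

```bash
python3 -m inch '[[[0.3,0.3,0.18,0.17,0,0,0],[0.4,0.6,0.37,0.35,0,0,0],[0.4,0.68,0.37,0.35,0,0,0],[0.4,0.68,0.375,0.353,0,0,0]]]';python3 - <<'E'
from h import *
import cv2
from workcell import camera,get_state
print(delta([.4733,-.3135,.022],tool_tube(-.636)))
c=camera("wrist"); cv2.imwrite("pics/w7.png",cv2.resize(c["image"][130:330,130:380],None,fx=3,fy=3,interpolation=cv2.INTER_CUBIC)); print(c['origin'],c['attitude'])
E
```

```text
time: 6.82
ee_pos: [0.4724, -0.3141, 0.1098]
eef_rot: [-0.319, 0.632, -0.63, 0.318]
ft_force: [-0.4, 1.1, 0.3]
finger_gap: 0.601
(array([-0.0048,  0.534 ,  0.0034]), array([ 0.0005, -0.0001, -0.0001]))
[ 0.53819292 -0.36410325  0.28912861] [-0.44596914  0.88337209  0.12879864 -0.06462342]
```

View pics/w7.png

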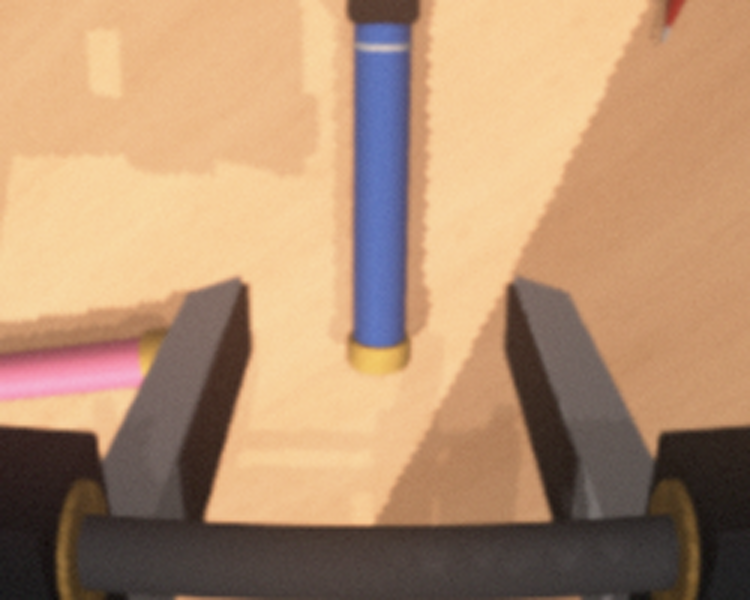

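The tube lies centred between the fingers, with its ring at (379,357) and its guard's lower edge at (383,22).

Run:
```python
from h import *
c=dict(f=297.31864,c=(255.54349,192.16798),o=[0.53819292,-0.36410325,0.28912861],q=[-0.44596914,0.88337209,0.12879864,-0.06462342])
W=lambda X,Y:((X-1)/3+130,(Y-1)/3+130)
a=onz(c,W(383,22),.020,True)  # guard lower edge top: own x=52 
b=onz(c,W(379,345),.0205,True) # ring inner edge top: own x=-55
d=a-b; L=np.linalg.norm(d); u=d/L; print(a,b,L, np.arctan2(u[1],u[0]), 'mid',b+u*.055, a-u*.052)
```

```text
[ 0.51481901 -0.34862661  0.02      ] [ 0.4293916  -0.28412826  0.0205    ] 0.10704265692448356 -0.6466983118973635 mid [ 0.47328539 -0.3172684   0.02024309] [ 0.47331943 -0.31729411  0.02024289]
```

Run:
```python
from h import *
print(delta([.4709,-.3148,.0225],tool_tube(-.645)))
```

```text
(array([ 0.0147,  0.5355, -0.0028]), array([ 0.0003,  0.0015, -0.0002]))
```

```bash
python3 -m inch '[[[0.45,0.015,0.2,-0.003,0,0.0015,0],[0.45,0.015,0.4,-0.003,0,0.0015,0],[0.45,0.015,0.5,-0.003,0,0.0015,0],[0.45,0.015,0.533,-0.003,0,0.0015,0],[0.45,0.015,0.533,-0.003,0,0.0015,0]]]';python3 - <<'E'
from h import *
import cv2
from workcell import camera,get_state
print(delta([.4709,-.3148,.0225],tool_tube(-.645)), get_state()['ee_pos'])
c=camera("wrist"); cv2.imwrite("pics/w8.png",cv2.resize(c["image"][130:330,130:380],None,fx=3,fy=3,interpolation=cv2.INTER_CUBIC)); print(c['origin'],c['attitude'])
E
```

```text
time: 7.5
ee_pos: [0.4715, -0.3142, 0.0049]
eef_rot: [-0.316, 0.633, -0.632, 0.316]
ft_force: [-0.4, 0.4, 0.2]
finger_gap: 0.549
(array([ 0.0042,  0.0068, -0.0007]), array([ 0.0001,  0.0002, -0.0002])) [ 0.47151701 -0.31420791  0.00486778]
[ 0.53666579 -0.36446655  0.18434811] [-0.44296325  0.88504928  0.12816592 -0.06359899]
```

View pics/w8.png

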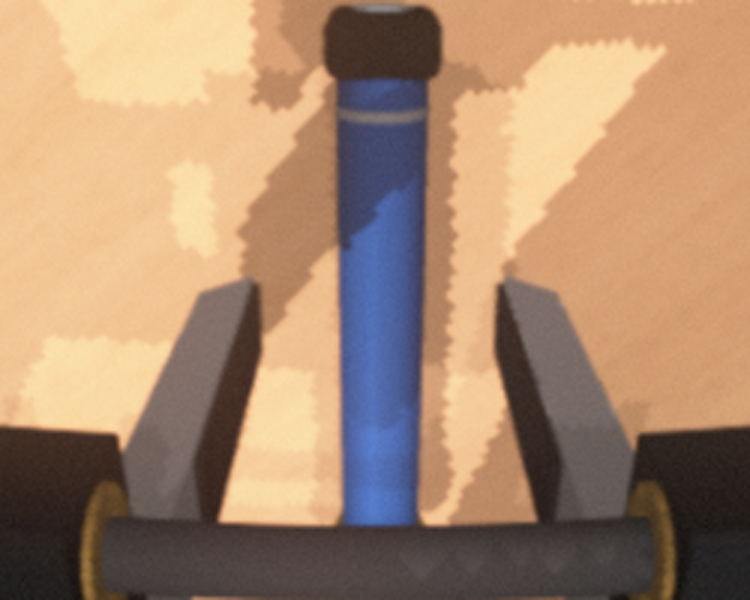

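Tube at column 380, centred between the finger tips. Closing.

```bash
python3 -m inch '[[[1,0,0.005,0,0,0,0],[1,0,0.005,0,0,0,0],[1,0,0.005,0,0,0,0],[1,0,0.005,0,0,0,0],[1,0,0.005,0,0,0,0],[1,0,0.005,0,0,0,0],[1,0,0.005,0,0,0,0]]]'
```

```text
time: 8.43
ee_pos: [0.4717, -0.3146, 0.0043]
eef_rot: [-0.316, 0.633, -0.632, 0.316]
ft_force: [-0.8, 0.3, 2.5]
finger_gap: 0.184
```

```bash
python3 -m inch '[[[1,0,-0.1,0,0,0,0],[1,0,-0.4,0,0,0,0],[1,0,-0.6,0,0,0,0],[1,0,-0.7,0,0,0,0],[1,0,-0.7,0,0,0,0]]]';python3 - <<'E'
from h import *
import cv2
from workcell import camera,get_state
c=camera("wrist"); cv2.imwrite("pics/w9.png",cv2.resize(c["image"][130:330,130:380],None,fx=3,fy=3,interpolation=cv2.INTER_CUBIC)); print(c['origin'],c['attitude'])
st=get_state();print(st['ee_pos'],st['eef_rot'],st['joint_positions'])
print(where()[0],delta(c2w([-3,0,80]),tool_cr(-1)))
E
```

```text
time: 9.05
ee_pos: [0.472, -0.315, 0.1452]
eef_rot: [0.316, -0.632, 0.633, -0.317]
ft_force: [0.1, 0.3, -2.0]
finger_gap: 0.18
[ 0.53664973 -0.36495934  0.3249621 ] [-0.44290012  0.88531234  0.12687617 -0.06296016]
[ 0.47145763 -0.31463534  0.14380441] [-0.31584235  0.63274253 -0.63228476  0.31638028] [-6.53567809e-01  3.93283153e-01  1.54408799e+00  1.03630575e-03
  1.20447010e+00  1.56072641e+00]
[  71.7 -321.8   51.9] (array([-1.3136,  0.0539, -0.9912]), array([ 0.082 , -0.0676,  0.0179]))
```

View pics/w9.png

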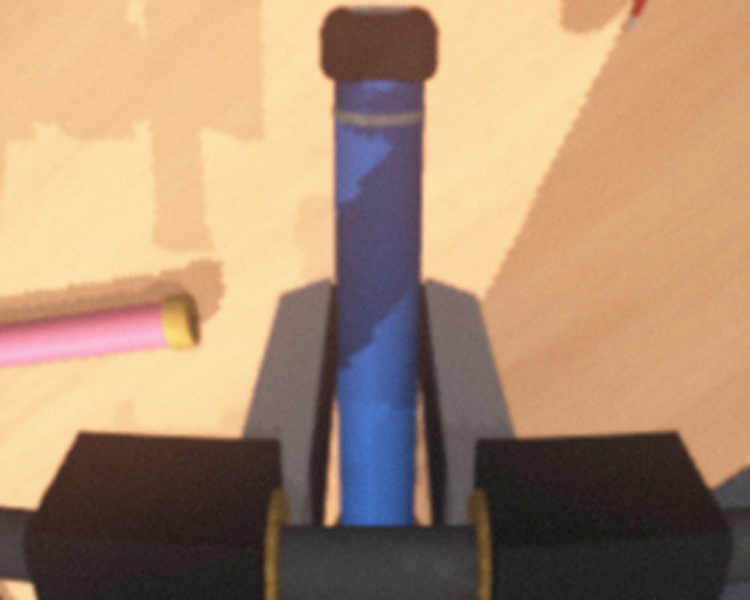

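```bash
python3 - <<'E'
from h import *
c=dict(f=297.31864,c=(255.54349,192.16798),o=[0.53664973,-0.36495934,0.3249621],q=[-0.44290012,0.88531234,0.12687617,-0.06296016])
W=lambda X,Y:((X-1)/3+130,(Y-1)/3+130)
tcp=np.array([0.47145763,-0.31463534,0.14380441]);Rt=R.from_quat([-0.31584235,0.63274253,-0.63228476,0.31638028])
for uv,dz in (((379,80),.0067+.010),((377,500),.0067+.009),((379,160),.0067+.009)):
    print(Rt.inv().apply(onz(c,W(*uv),tcp[2]+dz,True)-tcp)*1e3)
E
python3 -m inch '[[[1,-0.2,-0.15,-0.1,0.02,-0.017,0.0045],[1,-0.4,-0.35,-0.3,0.04,-0.034,0.009],[1,-0.7,-0.4,-0.5,0.082,-0.0676,0.018],[1,-0.9,-0.4,-0.7,0.082,-0.0676,0.018],[1,-1.0,-0.4,-0.8,0.082,-0.0676,0.018],[1,-1.0,-0.4,-0.8,0.082,-0.0676,0.018]]]';python3 - <<'E'
from h import *
print(where(),delta(c2w([-3,0,60]),tool_cr(-1)))
E
```

```text
[  1.22183427 -16.71438115  55.17881702]
[  0.88857971 -15.69143919 -39.45807201]
[  1.23961722 -15.71065005  39.49746432]
time: 9.85
ee_pos: [0.4628, -0.0566, 0.2229]
eef_rot: [0.316, -0.389, 0.672, -0.546]
ft_force: [0.2, -1.2, -1.4]
finger_gap: 0.182
(array([ 48. , -71.2, 154. ]), array([[ 0.003, -0.001,  1.   ],
       [-1.   ,  0.002,  0.003],
       [-0.002, -1.   , -0.001]])) (array([-0.3554,  0.4712, -0.2528]), array([ 0.0002,  0.0005, -0.0003]))
```

```bash
python3 -m inch '[[[1,-0.2,0.1,-0.1,0,0,0],[1,-0.355,0.3,-0.24,0,0,0],[1,-0.355,0.45,-0.24,0,0,0],[1,-0.355,0.45,-0.243,0,0,0],[1,-0.355,0.45,-0.243,0,0,0]]]';python3 - <<'E'
from h import *
import cv2
from workcell import camera,get_state
print(where())
for n in ("wrist","top","scene"):
    c=camera(n); im=c["image"]; m=mk(c)
    x0,y0,w,h,k={"wrist":(130,130,250,200,3),"top":(170,165,75,100,6),"scene":(180,195,125,120,5)}[n]
    cv2.imwrite(f"pics/x_{n}.png",cv2.resize(im[y0:y0+h,x0:x0+w],None,fx=k,fy=k,interpolation=cv2.INTER_CUBIC))
    if n=='wrist':
        print(c['origin'],c['attitude'])
        for kk,p in {'knob':[110,33,50.5],'pinL':[-68,8.5,2],'pinR':[-68,-8.5,2],'k1':[18,-21,17],'k2':[42,-21,17]}.items(): print(kk,(proj(m,c2w(p),True)[0]-130)*3+1)
E
```

```text
time: 10.48
ee_pos: [0.48, 0.0117, 0.1211]
eef_rot: [0.316, -0.389, 0.672, -0.546]
ft_force: [0.2, -0.5, -0.9]
finger_gap: 0.183
(array([-0.7, -0.8, 64.5]), array([[ 0.002, -0.002,  1.   ],
       [-1.   ,  0.001,  0.002],
       [-0.001, -1.   , -0.002]]))
[0.46162981 0.01478208 0.31785458] [-0.62614087  0.77080791 -0.09110313  0.07418216]
knob [ 201.72844153 -208.606053  ]
pinL [343.73510697 456.89876692]
pinR [401.00930203 457.14387304]
k1 [457.85355642 195.12126148]
k2 [460.42093886  98.61523487]
```

View pics/x_wrist.png

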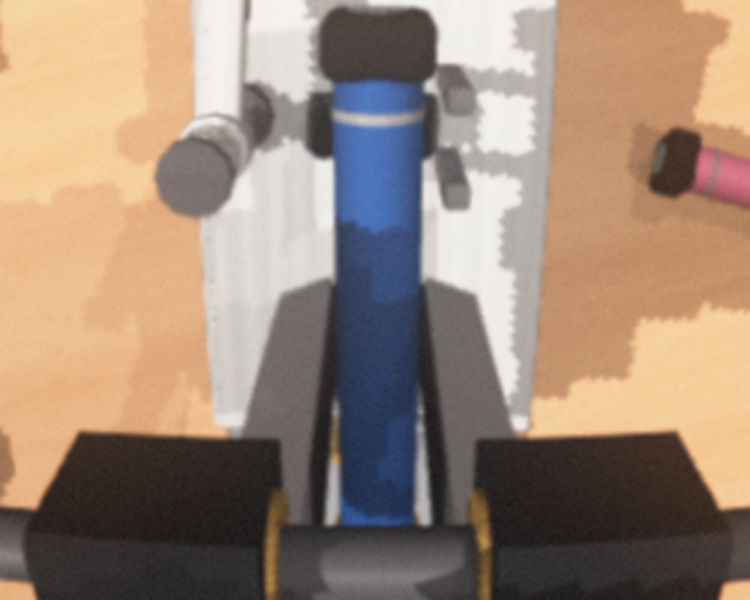

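View pics/x_scene.png

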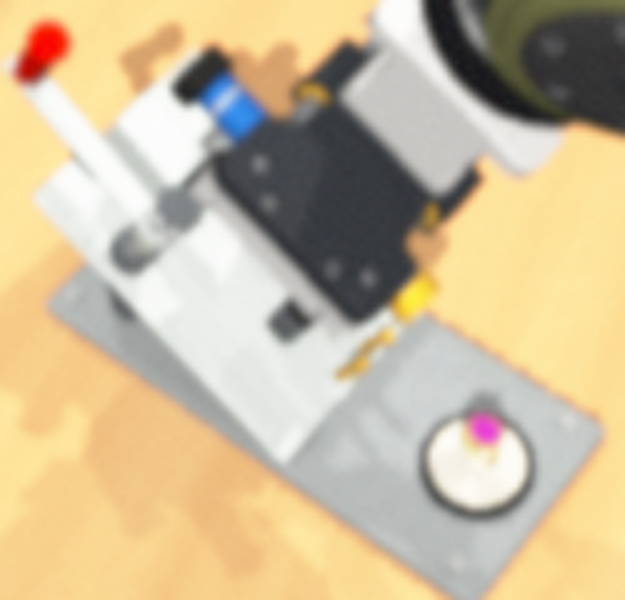

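Run:
```python
from h import *
c=dict(f=297.31864,c=(255.54349,192.16798),o=[0.46162981,0.01478208,0.31785458],q=[-0.62614087,0.77080791,-0.09110313,0.07418216])
W=lambda X,Y:((X-1)/3+130,(Y-1)/3+130)
o,r=cpose()
def onc(uv,z):
    v=r.inv().apply(ray(c,W(*uv),True)); q=r.inv().apply(np.array(c['o'])-o); return (q+v*(z/1e3-q[2])/v[2])*1e3
print('post',onc((197,178),44)); print('k1',onc((457,192),17),'k2',onc((460,99),17))
print('saddle lips',onc((308,128),0),onc((439,125),0))
print('plate edges',onc((203,200),-24),onc((551,200),-24))
print('tube',onc((377.5,160),64.5-12.3+9),onc((377,500),64.5-12.3+9), 'guard in',onc((379,80),62.2))
```

```text
post [29.88679175 37.32015461 44.        ]
k1 [ 18.79727823 -20.76742034  17.        ] k2 [ 41.90574146 -20.90145495  17.        ]
saddle lips [30.87510911 16.74614064  0.        ] [ 31.76609885 -17.18214514   0.        ]
plate edges [  3.70586796  50.46603444 -24.        ] [  4.03215306 -52.70096844 -24.        ]
tube [38.4348416  -1.36856377 61.2       ] [-40.14407928  -1.45549389  61.2       ] guard in [54.01324137 -1.60809449 62.2       ]
```

View pics/x_top.png

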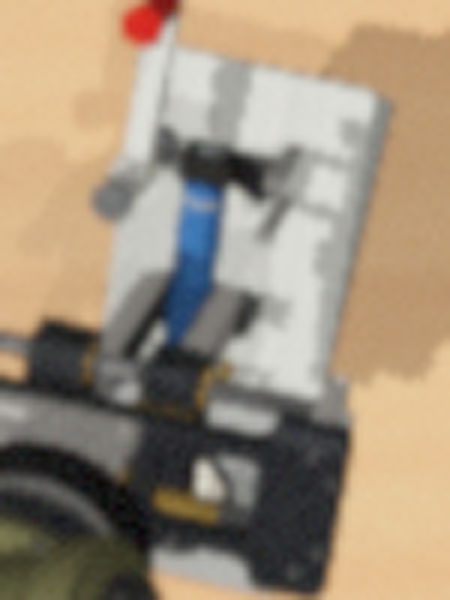

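The keepers are at (457,192) and (460,99), matching the model. The tube axis is about 1 mm toward −y, and the guard's position puts the tube middle at x of about +2 mm. I'll correct y by 1 mm and descend.

```bash
python3 -m inch '[[[1,-0.005,0.08,0,0,0,0],[1,-0.005,0.16,0,0,0,0],[1,-0.005,0.21,0,0,0,0],[1,-0.005,0.24,0,0,0,0],[1,-0.005,0.24,0,0,0,0]]]';python3 - <<'E'
from h import *
print(where())
E
```

```text
time: 11.25
ee_pos: [0.5039, 0.008, 0.0802]
eef_rot: [0.315, -0.388, 0.672, -0.546]
ft_force: [-0.7, 0.3, -1.3]
finger_gap: 0.18
(array([-0.1,  0.5, 17.1]), array([[ 0.002,  0.   ,  1.   ],
       [-1.   ,  0.002,  0.002],
       [-0.002, -1.   ,  0.   ]]))
```

```bash
python3 -m inch '[[[1,0,0.01,0,0,0,0],[1,0,0.016,0,0,0,0],[1,0,0.016,0,0,0,0]]]';python3 - <<'E'
from h import *
print(where()[0])
E
python3 -m inch '[[[1,0,0.008,0,0,0,0],[1,0,0.008,0,0,0,0]]]';python3 - <<'E'
from h import *
print(where()[0])
E
```

```text
time: 11.62
ee_pos: [0.5055, 0.0077, 0.0775]
eef_rot: [0.315, -0.388, 0.672, -0.546]
ft_force: [0.2, 0.0, -1.4]
finger_gap: 0.181
[-0.1  0.6 13.9]
time: 11.88
ee_pos: [0.5064, 0.0076, 0.0764]
eef_rot: [0.315, -0.388, 0.672, -0.546]
ft_force: [-3.4, 2.5, 3.2]
finger_gap: 0.185
[ 0.   0.7 12.5]
```

```bash
python3 -m inch '[[[1,0,0.004,0,0,0,0],[0.78,0,0.004,0,0,0,0],[0.7,0,0.004,0,0,0,0],[0.65,0,0.004,0,0,0,0],[0.65,0,0.004,0,0,0,0]]]';python3 - <<'E'
from h import *
import cv2
from workcell import camera
print(where()[0])
c=camera("wrist"); cv2.imwrite("pics/w11.png",cv2.resize(c["image"][130:330,130:380],None,fx=3,fy=3,interpolation=cv2.INTER_CUBIC)); print(c['origin'],c['attitude'])
E
```

```text
time: 12.5
ee_pos: [0.5068, 0.0075, 0.0756]
eef_rot: [0.315, -0.388, 0.672, -0.546]
ft_force: [-0.8, -0.0, -0.4]
finger_gap: 0.353
[ 0.1  0.7 11.6]
[0.48801002 0.01058134 0.27240168] [-0.62616181  0.7706118  -0.09180517  0.07517084]
```

View pics/w11.png

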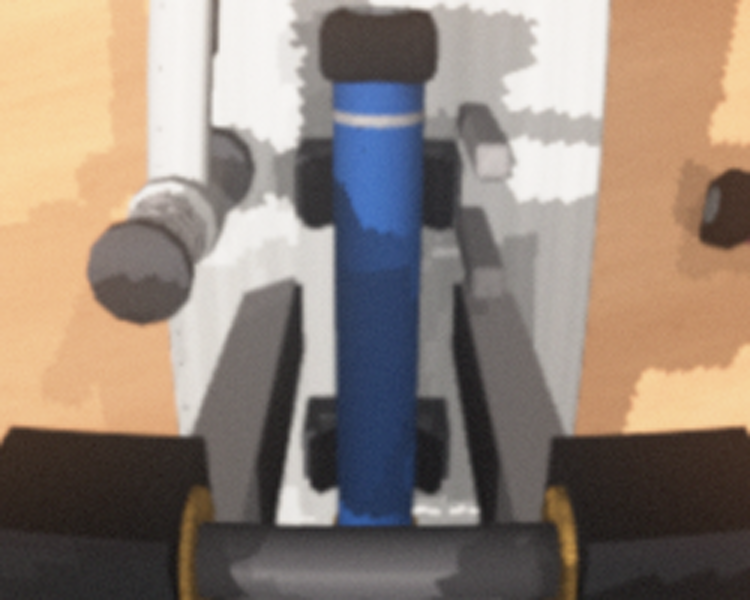

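The tube is released and lies in both saddles: axis at column 378, saddles centred at columns 377 and 376. Backing off along the slope normal.

```bash
python3 -m inch '[[[0.6,0,-0.1,0,0,0,0],[0.5,0,-0.3,0,0,0,0],[0.4,0,-0.5,0,0,0,0],[0.4,0,-0.6,0,0,0,0],[0.4,0,-0.6,0,0,0,0]]]';python3 - <<'E'
from h import *
import cv2
from workcell import camera
print(where())
c=camera("wrist"); cv2.imwrite("pics/w12.png",cv2.resize(c["image"][130:330,130:380],None,fx=3,fy=3,interpolation=cv2.INTER_CUBIC)); print(c['origin'],c['attitude'])
m=mk(c)
for k,p in {'guardedge':[54,0,9],'ringedge':[-53,0,9],'k1':[18,-21,17],'k2':[42,-21,17]}.items(): print(k,(proj(m,c2w(p),True)[0]-130)*3+1)
print(delta(c2w([30+80*np.sin(1.505),38-80*np.cos(1.505),100]),tool_cr(-1)))
E
```

```text
time: 13.18
ee_pos: [0.4483, 0.0199, 0.1808]
eef_rot: [0.314, -0.387, 0.673, -0.547]
ft_force: [0.6, -0.2, 0.1]
finger_gap: 0.598
(array([  0.8,   0.6, 132.6]), array([[ 0.002,  0.003,  1.   ],
       [-1.   ,  0.003,  0.002],
       [-0.003, -1.   ,  0.004]]))
[0.42893201 0.02292799 0.37746387] [-0.6261397   0.7704087  -0.09268094  0.07635283]
guardedge [379.04528966  23.35578784]
ringedge [378.14929235 330.7316807 ]
k1 [444.54301529 138.94762114]
k2 [445.97961121  64.41989823]
(array([-0.1594,  0.1593,  0.5482]), array([-0.0003,  0.0003, -0.0004]))
```

View pics/w12.png

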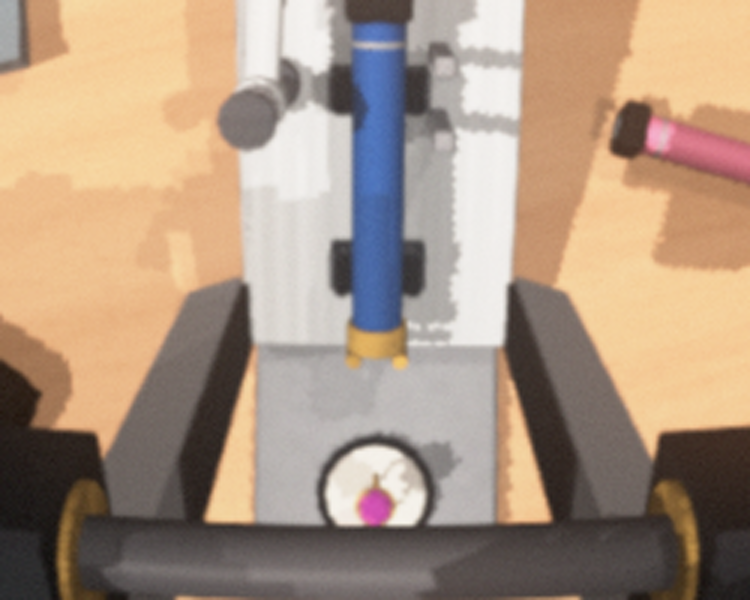

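The tube's ring edge at (378,330) and guard edge at (379,22) match a tube centred at x = +2 mm and y = 0, so it is seated. Now back to the knob. This time the tool will turn together with the bar.

Run:
```python
from h import *
t=1.505
print(delta(c2w([30+80*np.sin(t),38-80*np.cos(t),90]),tool_cr(-1,t)))
```

```text
(array([-0.1593,  0.2093,  0.5481]), array([-5.000e-04, -2.392e-01, -1.000e-04]))
```

```bash
python3 -m inch '[[[0.4,-0.08,0,0.27,0,-0.08,0],[0.4,-0.159,0,0.45,0,-0.15,0],[0.4,-0.159,0.1,0.548,0,-0.239,0],[0.4,-0.159,0.209,0.548,0,-0.239,0],[0.4,-0.159,0.209,0.548,0,-0.239,0],[0.4,-0.159,0.209,0.548,0,-0.239,0],[0.4,-0.159,0.209,0.548,0,-0.239,0],[0.4,-0.159,0.209,0.548,0,-0.239,0]]]';python3 - <<'E'
from h import *
import cv2
from workcell import camera,get_state
print(where(),get_state()['joint_positions'])
c=camera("wrist"); cv2.imwrite("pics/w13.png",cv2.resize(c["image"][130:330,130:380],None,fx=3,fy=3,interpolation=cv2.INTER_CUBIC)); print(c['origin'],c['attitude'])
m=mk(c)
for t in (1.45,1.5,1.55): print(t,(proj(m,c2w([30+80*np.sin(t),38-80*np.cos(t),50.5]),True)[0]-130)*3+1)
t=1.505;print((proj(m,c2w([30,38,44]),True)[0]-130)*3+1)
print(delta(c2w([30+80*np.sin(t),38-80*np.cos(t),37.5]),tool_cr(-1,t)))
E
```

```text
time: 14.22
ee_pos: [0.5681, 0.0269, 0.1965]
eef_rot: [0.69, 0.09, 0.275, -0.664]
ft_force: [0.2, 0.4, 0.3]
finger_gap: 0.602
(array([108.9,  32.4,  88.3]), array([[ 0.998, -0.001,  0.062],
       [-0.062,  0.002,  0.998],
       [-0.001, -1.   ,  0.002]])) [ 0.04116562  0.09846318  1.87353323 -0.19812133  0.66951317  0.43676836]
[0.50102972 0.12431529 0.35474287] [ 0.94485391 -0.16582904  0.23652889  0.15429163]
1.45 [382.7259147  296.43642046]
1.5 [383.3230051 281.191424 ]
1.55 [383.08984233 265.72290206]
[ 71.98112688 265.251661  ]
(array([0.0046, 0.2542, 0.0011]), array([-0.0003,  0.0021, -0.0001]))
```

View pics/w13.png

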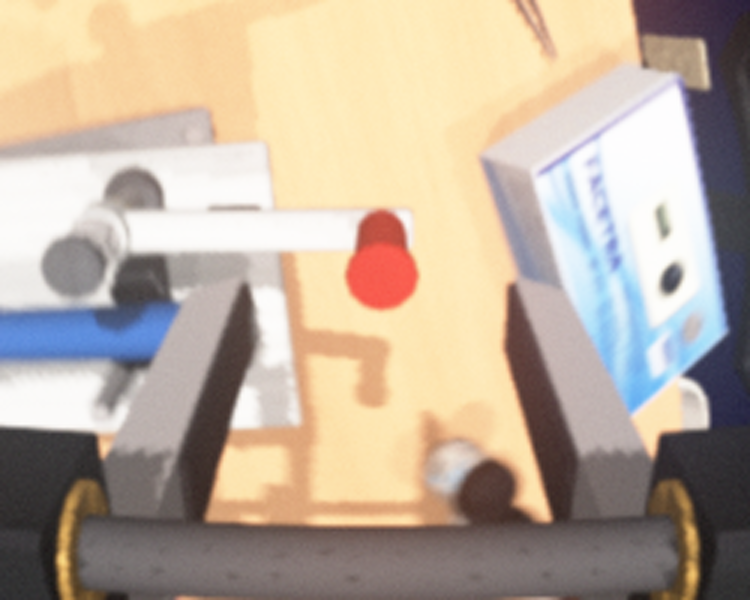

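The knob cap at (382,275) gives a turn of about 1.52, and the fingers straddle it. Descend and close.

```bash
python3 -m inch '[[[0.4,0.005,0.1,0.006,0,0.002,0],[0.4,0.005,0.2,0.006,0,0.002,0],[0.6,0.005,0.25,0.006,0,0.002,0],[1,0.005,0.251,0.006,0,0.002,0],[1,0.005,0.251,0.006,0,0.002,0],[1,0.005,0.251,0.006,0,0.002,0],[1,0.005,0.251,0.006,0,0.002,0],[1,0.005,0.251,0.006,0,0.002,0]]]';python3 -m inch '[[[1,0,0,0,0,0,0],[1,0,0,0,0,0,0],[1,0,0,0,0,0,0]]]'
python3 - <<'E'
from h import *
print(where())
E
```

```text
time: 15.28
ee_pos: [0.5938, 0.0228, 0.1539]
eef_rot: [0.689, 0.089, 0.276, -0.664]
ft_force: [-1.8, 0.0, 1.4]
finger_gap: 0.177
time: 15.65
ee_pos: [0.5938, 0.0228, 0.1539]
eef_rot: [0.689, 0.089, 0.276, -0.664]
ft_force: [-0.8, 0.3, 1.1]
finger_gap: 0.173
(array([110.2,  33.7,  38.4]), array([[ 0.998, -0.   ,  0.065],
       [-0.065,  0.002,  0.998],
       [-0.   , -1.   ,  0.002]]))
```

```bash
python3 -m inch '[[[1,0,-0.03,0,0,0,0],[1,0,-0.068,0,0,0,0],[1,0,-0.068,0,0,0,0],[1,0,-0.068,0,0,0,0]]]'
python3 - <<'E'
from h import *
import cv2
from workcell import camera
print(where())
c=camera("wrist"); cv2.imwrite("pics/w14.png",cv2.resize(c["image"][130:330,130:380],None,fx=3,fy=3,interpolation=cv2.INTER_CUBIC))
E
```

```text
time: 16.15
ee_pos: [0.5868, 0.0242, 0.1652]
eef_rot: [0.689, 0.089, 0.276, -0.664]
ft_force: [-0.6, 1.3, -7.4]
finger_gap: 0.175
(array([109.7,  33.7,  51.8]), array([[ 0.998, -0.001,  0.065],
       [-0.065,  0.002,  0.998],
       [-0.001, -1.   ,  0.002]]))
```

View pics/w14.png

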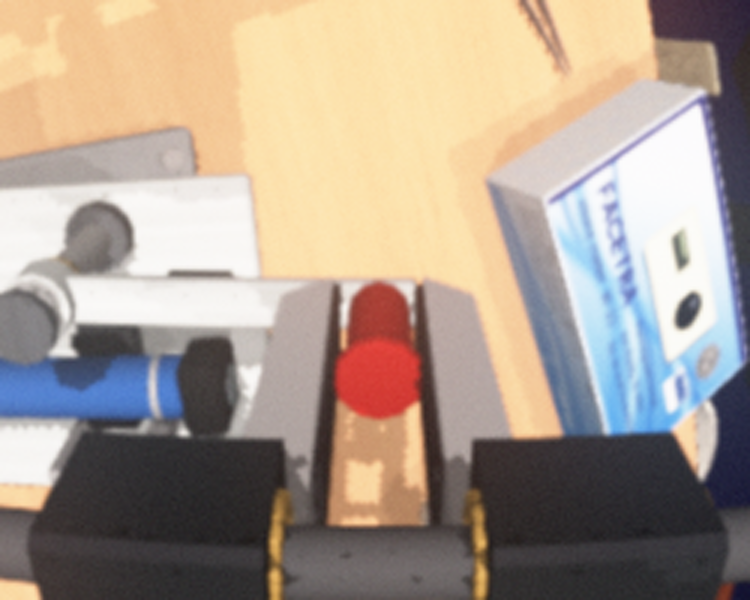

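```bash
python3 -m inch '[[[1,-0.0045,0,-0.06,0,0.0239,0],[1,-0.018,0,-0.118,0,0.0477,0],[1,-0.04,0,-0.174,0,0.0716,0],[1,-0.07,0,-0.226,0,0.0955,0],[1,-0.107,0,-0.273,0,0.1194,0],[1,-0.107,0,-0.273,0,0.1194,0]]]'
python3 - <<'E'
from h import *
w=where();print(w); p=w[0][:2]-[30,38]; print(np.hypot(*p),np.arctan2(p[0],-p[1]),np.arcsin(w[1][0,0]))
import cv2
from workcell import camera
c=camera("wrist"); cv2.imwrite("pics/w15.png",cv2.resize(c["image"][130:330,130:380],None,fx=3,fy=3,interpolation=cv2.INTER_CUBIC))
E
```

```text
time: 16.95
ee_pos: [0.5545, -0.0234, 0.1524]
eef_rot: [-0.541, 0.161, -0.509, 0.65]
ft_force: [0.7, 5.0, -6.9]
finger_gap: 0.174
(array([ 84.5, -19.6,  51.6]), array([[ 0.686, -0.002,  0.728],
       [-0.728,  0.002,  0.686],
       [-0.002, -1.   , -0.   ]]))
79.29697346053001 0.7577513290169783 0.7559771885949361
```

View pics/w15.png

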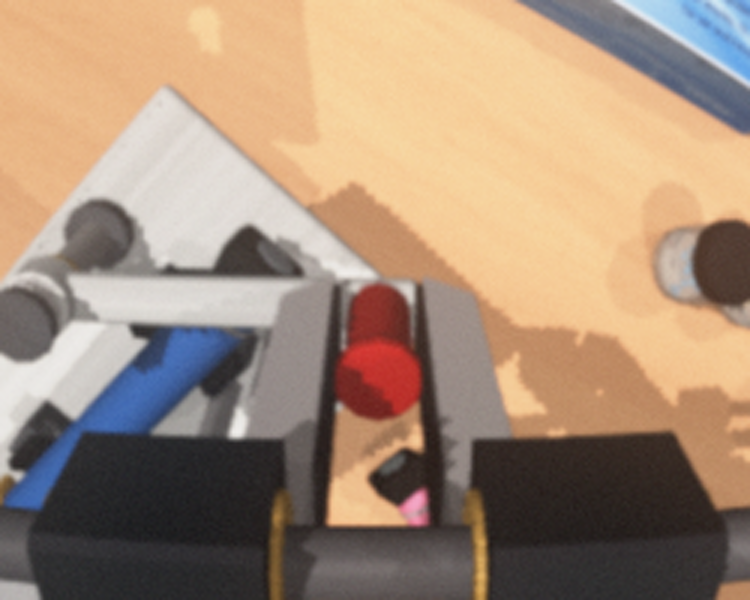

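The bar is at 0.757 rad, still held. Second half.

```bash
python3 -m inch '[[[1,-0.0045,0,-0.06,0,0.0239,0],[1,-0.018,0,-0.118,0,0.0477,0],[1,-0.04,0,-0.174,0,0.0716,0],[1,-0.07,0,-0.226,0,0.0955,0],[1,-0.109,0,-0.275,0,0.1203,0],[1,-0.109,0,-0.275,0,0.1203,0]]]'
python3 - <<'E'
from h import *
w=where();print(w); p=w[0][:2]-[30,38]; print(np.hypot(*p),np.arctan2(p[0],-p[1]),np.arcsin(w[1][0,0]))
import cv2
from workcell import camera
c=camera("wrist"); cv2.imwrite("pics/w16.png",cv2.resize(c["image"][130:330,130:380],None,fx=3,fy=3,interpolation=cv2.INTER_CUBIC))
E
```

```text
time: 17.75
ee_pos: [0.5042, -0.0343, 0.1257]
eef_rot: [0.316, -0.388, 0.672, -0.547]
ft_force: [3.8, 3.5, -5.3]
finger_gap: 0.173
(array([ 30.4, -40.8,  51.9]), array([[ 0.004,  0.   ,  1.   ],
       [-1.   ,  0.002,  0.004],
       [-0.002, -1.   ,  0.   ]]))
78.80101522188657 0.005076098533298491 0.004000010666743468
```

View pics/w16.png

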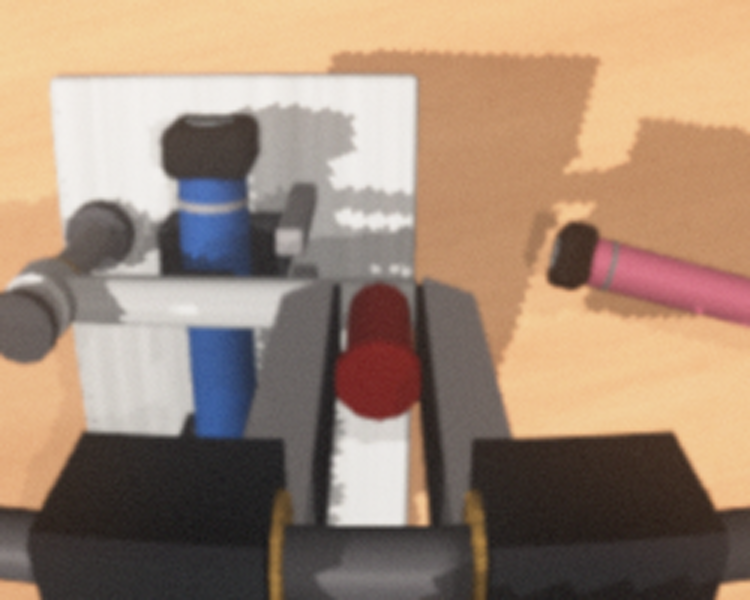

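Bar closed at about 0.005 rad, same view as before the first swing. Lower it between the prongs and let go.

```bash
python3 -m inch '[[[1,0,0.015,-0.002,0,0,0],[1,0,0.03,-0.002,0,0,0],[1,0,0.045,-0.002,0,0,0],[1,0,0.05,-0.002,0,0,0],[1,0,0.05,-0.002,0,0,0]]]'
python3 - <<'E'
from h import *
print(where()[0])
E
python3 -m inch '[[[0.75,0,0,0,0,0,0],[0.7,0,0,0,0,0,0],[0.6,0,0,0,0,0,0],[0.6,0,0,0,0,0,0]]]';python3 -m inch '[[[0.6,0,-0.1,0,0,0,0],[0.6,0,-0.3,0,0,0,0],[0.6,0,-0.5,0,0,0,0],[0.6,0,-0.5,0,0,0,0]]]'
python3 - <<'E'
from h import *
import cv2
from workcell import camera
print(where()[0])
for n in ("wrist","top","scene"):
    c=camera(n); im=c["image"]; m=mk(c)
    x0,y0,w,h,k={"wrist":(130,130,250,200,3),"top":(170,165,75,100,6),"scene":(180,195,125,120,5)}[n]
    cv2.imwrite(f"pics/y_{n}.png",cv2.resize(im[y0:y0+h,x0:x0+w],None,fx=k,fy=k,interpolation=cv2.INTER_CUBIC))
    if n=='wrist':
        for L in (0,2.5,6):
            print(L,(proj(m,c2w([30,-42,50.5+L]),True)[0]-130)*3+1)
        for kk,p in {'k1':[18,-21,17],'guard':[54,0,9],'ring':[-53,0,9]}.items(): print(kk,(proj(m,c2w(p),True)[0]-130)*3+1)
E
```

```text
time: 18.42
ee_pos: [0.5091, -0.0354, 0.1171]
eef_rot: [0.316, -0.387, 0.672, -0.547]
ft_force: [2.2, 1.4, -5.1]
finger_gap: 0.175
[ 30.5 -40.8  41.9]
time: 18.92
ee_pos: [0.5092, -0.0354, 0.1172]
eef_rot: [0.316, -0.387, 0.672, -0.547]
ft_force: [0.0, 0.8, 0.2]
finger_gap: 0.398
time: 19.42
ee_pos: [0.4605, -0.0251, 0.2064]
eef_rot: [0.315, -0.385, 0.672, -0.548]
ft_force: [1.0, -0.2, -0.9]
finger_gap: 0.396
[ 32.  -40.9 144.1]
0 [379.89669711 218.09021542]
2.5 [379.89082529 220.68935076]
6 [379.88240325 224.40715721]
k1 [318.10582575 220.62166833]
guard [257.18148512 112.14604348]
ring [267.63385304 390.7791752 ]
```

View pics/y_wrist.png

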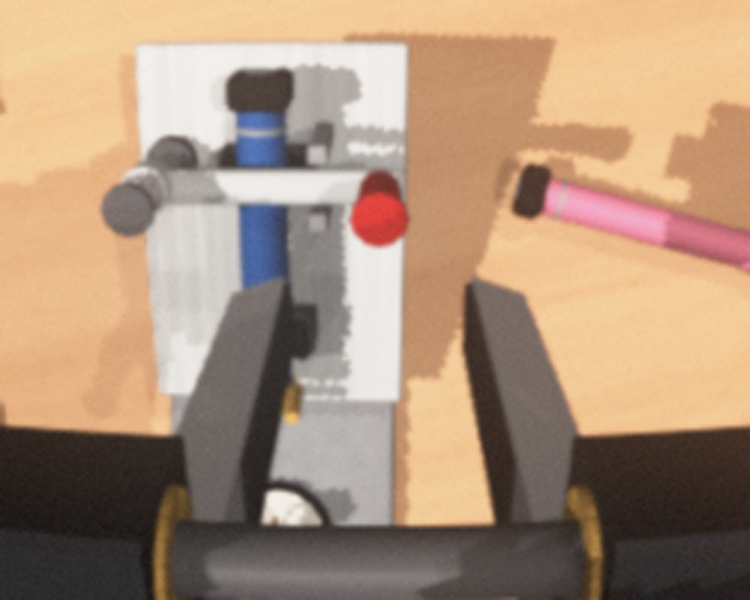

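View pics/y_scene.png

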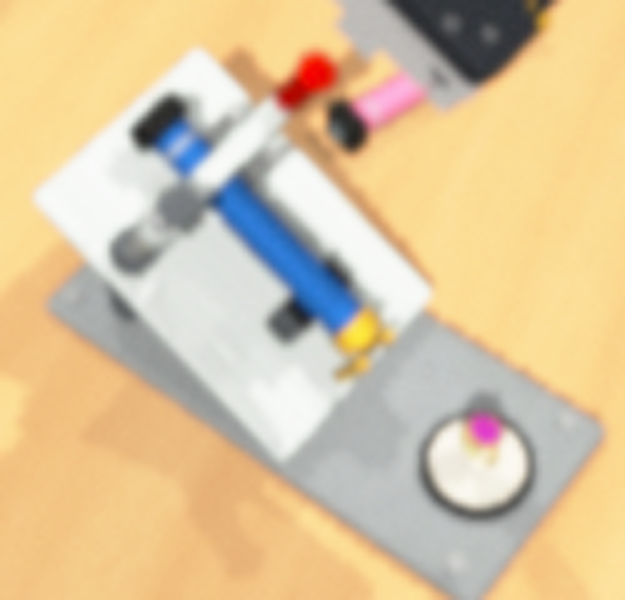

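The bar lies between the keeper prongs, (318,152) and (318,220), and across the tube, with the knob at (380,218) where a turn of 0 predicts. In the scene view the knob sits about 3 px higher than when it was empty, so it is resting on the tube. The gripper is well clear, so I'm handing in.

```bash
python3 -c "
from workcell import close_job,get_state
print(get_state()['ft_force'],close_job())"
```

```text
the job is handed in; nothing more can be done
[ 0.2726242   0.02417517 -0.24873881] None
```

The blue spectroscope is in the stand with the clamp bar back across it, and I handed the job in at about 19.6 s of the 51 s allowed. `close_job()` gave no verdict.

I lifted the bar about 13 mm, swung it aside to about 1.5 rad and let it down. I then laid the tube in both saddles with the eye guard uphill, swung the bar back with the tool turning along with it, and lowered it between the prongs.

**Last checks:**
- **Tube:** the images fit a tube middle about 2 mm uphill of its seat and centred across the slope.
- **Bar:** it reads a turn of about 0 and lies between the prongs. The knob stands slightly higher than when empty, about what resting on the tube would give. I could not measure the clamp force directly.
- **Gripper:** it is clear, with no outside force on it.
- **Jars:** I kept well away from the stone jars, but I did not measure their positions again at the end.

**One anomaly:** on the first swing the grip slipped from the knob's cap to its stem. The tool ended about 7 mm from where I had commanded it, with about 32 N on it, but the bar still ended up aside as intended.

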